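# Clear the wax chips off the trimming plate and dock the scraper

## Task

Wipe all four wax chips off the dark trimming plate into the catch tray along its far edge, using the scraper with its foot kept flat on the plate and never touching a chip with the gripper. Then put the scraper away, foot down, in its shallow open dock, let go of it, and leave everything else on the bench where it stands.

Things in the scene. Friction and masses are not known exactly. Their poses are not given: they have to be found in the camera images.
- scraper: loose 0.4 kg scraper standing on its flat steel foot, 36 (x) x 84 (y) x 16 mm high; origin at the centre of the foot's underside, z up. From the middle of the foot's top a black slab handle, 14 mm thick, 60 mm wide (y), 96 mm long, rises leaning 25 degrees from vertical towards its +x (away from the robot at yaw 0). Grip it across the thickness, the tool tilted along the handle
- grip (a point): a good grip point on the centreline of the scraper handle, 70 mm along it from the foot's top: at x = +29.6 mm, y = 0, z = 79.4 mm in the scraper's frame; axes as the scraper's
- stand: fixed trimming stand; origin on the bench below the plate, x towards the catch tray (away from the robot at yaw 0). Level dark steel plate, top 45 mm above the bench, from x = -100 to +70 mm, 150 mm wide (y) between two side rims (6 mm thick, 10 mm above the plate); both x ends are open. Chips start within x = -45 to +55, y = -65 to +65 mm
- plate (a point): point on the plate's top surface right above the stand's origin; axes as the stand's
- edge (a point): middle of the plate's far edge, on its top surface, 70 mm in +x from plate; a chip wiped over it drops into the catch tray
- tray (a point): centre of the catch tray's inner floor, 120 mm in +x from the stand's origin and 4 mm above the bench; the tray is open-topped, inside 92 mm (x) by 192 mm (y), walls 4 mm thick with their rim 34 mm above the bench (11 mm below the plate's top)
- dock: fixed dock for the scraper: a shallow open aluminium tray on the bench, outside 56 mm (x) by 104 mm (y) by 16 mm high, walls and floor 4 mm thick, so inside 48 by 96 mm for the foot of 36 by 84 mm; origin on the bench under its centre. The scraper may stand in it either way round
- dock_floor (a point): centre of the dock's inner floor, 4 mm above the bench; axes as the dock's
- chip_a: loose pale wax chip, a stepped block about 24 x 16 mm and 12 mm high, lying on the plate; origin at the centre of its underside. All four chips are alike in kind
- chip_b: loose pale wax chip, a stepped block about 20 x 18 mm and 14 mm high, lying on the plate; origin at the centre of its underside. All four chips are alike in kind
- chip_c: loose pale wax chip, a stepped block about 22 x 17 mm and 13 mm high, lying on the plate; origin at the centre of its underside. All four chips are alike in kind
- chip_d: loose pale wax chip, a stepped block about 22 x 15 mm and 12 mm high, lying on the plate; origin at the centre of its underside. All four chips are alike in kind
- brush: bystander: small brush lying on the bench in front of the robot, 170 mm long; origin at the middle of its underside
- cassette: bystander: flat white cassette 40 x 28 x 6 mm; origin under its centre
- wax_block: bystander: white cassette 40 x 28 mm carrying a wax block, 16 mm high in all; origin under its centre. It is not a chip
- bottle: bystander: amber bottle, 64 mm diameter, 150 mm high; origin under its centre
- jar: bystander: glass jar, 60 mm diameter, 85 mm high; origin under its centre
- timer: bystander: white timer 60 x 60 x 20 mm lying flat; origin under its centre
Things that resemble listed ones, but are neither listed nor needed, are in the scene too. Leave any blue or turquoise look-alike of the scraper alone.

How it is judged:
On the way:
1. all four chips lie in the catch tray while the scraper is not yet in its dock (x of chip_a in the frame of tray between -0.047 and 0.047 m and y of chip_a in the frame of tray between -0.097 and 0.097 m and z of chip_a in the frame of tray between -0.005 and 0.03 m and x of chip_b in the frame of tray between -0.047 and 0.047 m and y of chip_b in the frame of tray between -0.097 and 0.097 m and z of chip_b in the frame of tray between -0.005 and 0.03 m and x of chip_c in the frame of tray between -0.047 and 0.047 m and y of chip_c in the frame of tray between -0.097 and 0.097 m and z of chip_c in the frame of tray between -0.005 and 0.03 m and x of chip_d in the frame of tray between -0.047 and 0.047 m and y of chip_d in the frame of tray between -0.097 and 0.097 m and z of chip_d in the frame of tray between -0.005 and 0.03 m and not (horizontal distance between scraper and dock_floor below 0.011 m and z of scraper in the frame of dock_floor between -0.004 and 0.004 m)), for 0.2 s.
At the end, for the whole second after the job is handed in: All four chips lie at rest inside the catch tray (within its walls, below 30 mm over its floor), and the scraper stands released and at rest in its dock, foot down on the dock's floor (within 4 mm), within 11 mm of its centre and upright within 6 degrees (x of chip_a in the frame of tray between -0.047 and 0.047 m and y of chip_a in the frame of tray between -0.097 and 0.097 m and z of chip_a in the frame of tray between -0.005 and 0.03 m and x of chip_b in the frame of tray between -0.047 and 0.047 m and y of chip_b in the frame of tray between -0.097 and 0.097 m and z of chip_b in the frame of tray between -0.005 and 0.03 m and x of chip_c in the frame of tray between -0.047 and 0.047 m and y of chip_c in the frame of tray between -0.097 and 0.097 m and z of chip_c in the frame of tray between -0.005 and 0.03 m and x of chip_d in the frame of tray between -0.047 and 0.047 m and y of chip_d in the frame of tray between -0.097 and 0.097 m and z of chip_d in the frame of tray between -0.005 and 0.03 m and linear speed of each of chip_a, chip_b, chip_c, chip_d, scraper below 0.03 m/s and horizontal distance between scraper and dock_floor below 0.011 m and z of scraper in the frame of dock_floor between -0.004 and 0.004 m and angle between scraper's own z axis and vertical below 0.1 rad); the robot touches nothing.
It fails at once if the gripper touches a wax chip (over 0.5 N): they are to be wiped with the scraper (contact force between any of the fingers, the arm and chip_a above 0.5 N or contact force between any of the fingers, the arm and chip_b above 0.5 N or contact force between any of the fingers, the arm and chip_c above 0.5 N or contact force between any of the fingers, the arm and chip_d above 0.5 N).
It fails at once if the scraper bears on the stand (over 2 N) with its foot tipped more than 17 degrees from level (contact force between scraper and stand above 2 N and angle between scraper's own z axis and vertical above 0.3 rad).
It fails at once if a bystander is moved more than 25 mm (distance of any of brush, cassette, wax_block, bottle, jar, timer from where it was at the start of the episode above 0.025 m).
It also fails if it takes over 61 s, if anything falls off the work surface, if the arm or the gripper's body presses on something with over 40 N, if the wrist force passes 120 N, or if a joint passes its speed limit or range.

## Robot

A 6-joint arm with a two-finger parallel gripper is mounted at the origin on the work surface. World frame = base frame: x ahead of the robot, y to its left, z up, the work surface at z = 0. Lengths are in m, angles in rad, forces in N, time in s.
With the tool pointing down it reaches from about 0.3 to 0.775 m from the base axis. Payload 14.6 kg.
Tool frame: the origin (TCP) lies between the finger pads; the fingertips stand 22 mm ahead of it and the grasp point (between the pads) lies 3 mm ahead of it; z points along the fingers, y is the line along which they close (so a half turn about z gives the same grasp; the last joint's range is limited). The gripper opens to 94 mm and grips with 3 to 60 N. Pads are 16 mm wide; open, the fingers measure 119 mm over their backs; the gripper's body (75 mm by 177 mm) begins 78 mm behind the grasp point.
Start: joints at [-1.27, 0.3, 1.521, -0, 1.321, -0.067], TCP at [0.198, -0.513, 0.227] pointing down, gripper open.
Joint ranges: [-3.03, 3.03], [-0.79, 2.21], [0.23, 2.52], [-1.04, 4.18], [0, 3.07], [-2.55, 2.55]. Speed limits (rad/s): [2.22, 2.22, 2.57, 3.14, 3.14, 3.14].

## Interface

Orientations are given as a unit quaternion [w, x, y, z].
In Python, from cell import bot, eyes, hand_in gives the robot as it stands. The module is installed in compiled form; this text tells all that it offers.
- The arm moves only by the shell command python3 -m handwheel 'ROWS'. ROWS is JSON, a list of rows, each a list of 3 entries, a list of its own where there are three numbers: the opening, from -1 (shut) to 1 (fully open), then the shift along the world's x, y, z in cm, then the turn about the world's z in rad. In form: [[jaw, [tx, ty, tz], spin], ...]. A call has exactly 10 rows; each row shifts and turns the commanded pose from where the row before left it; what a row does not reach is not made up. A row lasts 1/10 s, in which the tool goes at most 50 mm and 8.59 degrees, less where a joint would pass 70% of its speed; a pose out of reach is approached as far as the arm can. A call with a gripper value outside its range is refused whole. The fingers move at their own pace and stop on an object; the grip force is fixed at half the most. Time passes only in rows, so rows that do not move let the fingers close, or fill a call up. It gives the time, the measured TCP pose, the force, the opening and the grip force at its end, in the units of the state.
- bot.sense(): the state, without advancing time (a new reading comes with each control period).
- eyes.snapshot(name): name is "scene" or "top" or "wrist"; returns a dict with "img" (384x512x3 uint8, red, green, blue), "z_map" (384x512 float32, m along the optical axis (not along the pixel's ray), 0 where there is no reading), "fov_y" (degrees; the focal length in pixels is half the picture's height over the tangent of half this angle, whatever the lens; pixels are square), "cx", "cy" (the principal point, pixels), "k1" (the pictures are not rectified: a ray, as slopes to the right and down, at radius r is drawn at 1 + k1 r^2 times it, then the intrinsics apply), "R" (3x3) and "t" (3): a world point X has camera coordinates R X + t; the wrist camera has in their place "tool_from_camera" (4x4, takes a point from camera to tool coordinates, whose origin is the TCP and whose axes are the flange's). Camera axes: x right, y down, z forward; pixel columns grow to the right and rows downward; lengths in m; the calibration is good to about 2 mm. A picture is of the moment at which its call begins: read the wrist's pose just before it.
- hand_in(): hands the job in; it is judged then, once.
Trained networks look in a picture, given as the dict that the camera call returned (one of the last four; its "shot" number tells which), for a name from the list of things; names that differ only in an ending like _2 or _b are one class to them, and where a whole thing is asked for, a point or a joint stands for the part that bears it (a point fixed in the world has none). Each returns a list of dicts, best first, with "confidence" (0 to 1); they miss things now and then, are a little off and sometimes report something else, mostly with a low value. They report only what shows in the picture. A call takes as long as a camera call. They do not tell look-alikes from the thing itself.
- eyes.outline_of(name, picture): "region" (384x512 bool, what is visible of it) and "uv" ([column, row] in pixels, amid what is visible of it).
- eyes.pinpoint(name, picture): "uv" ([column, row] in pixels: a listed point, or the origin of a listed thing).
The state is a dict: "t": time; "joint_positions": joint angles; "joint_vel": joint speeds; "effort": joint torques, N m; "tcp_pos": TCP position; "ee_rot": TCP orientation; "force": force on the tool from outside, world axes, zero at the start; "torque": the same for the moment, N m; "finger_gap": finger opening in m; "grasp_force": force on a finger pad.
Only numpy, scipy, OpenCV 4.12 (cv2) and the standard library are available. Lean on these libraries where they do the work, as an engineer would, in place of code of your own. Each camera call takes 0.05 s, during which the arm holds its last target. There are 200 camera calls.

## Working session

There is one attempt and no reset: what is moved stays moved. The work goes in short steps, Python scripts to look and compute and a shell command to move; the robot and the scene stay as the last step left them, time stands still between calls to the robot, and variables do not carry over. Pictures are saved under pics/ and viewed, at most 10 in all, crops included, and the job is handed in when it is done.

```bash
mkdir -p pics; cat > h.py <<'E'
import numpy as np, cv2
from scipy.spatial.transform import Rotation as Ro
from cell import bot, eyes, hand_in
def shot(n):
    s=bot.sense(); p=eyes.snapshot(n); p['n']=n
    if 'tool_from_camera' in p:
        q=s['ee_rot']; Rt=Ro.from_quat([q[1],q[2],q[3],q[0]]).as_matrix()
        T=np.array(p['tool_from_camera']); p['Rw']=Rt@T[:3,:3]; p['c']=Rt@T[:3,3]+s['tcp_pos']
    else:
        R=np.array(p['R']); p['Rw']=R.T; p['c']=-R.T@np.array(p['t'])
    h,w=p['img'].shape[:2]; p['f']=h/2/np.tan(np.radians(p['fov_y'])/2)
    return p
def slopes(p,uv):
    d=(np.atleast_2d(np.array(uv,float))-[p['cx'],p['cy']])/p['f']; u=d.copy()
    for _ in range(20): u=d/(1+p['k1']*(u**2).sum(1,keepdims=True))
    return u
def rays(p,uv):
    u=slopes(p,uv); return np.c_[u,np.ones(len(u))]@p['Rw'].T
def at_z(p,uv,z):
    r=rays(p,uv); return p['c']+r*((z-p['c'][2])/r[:,2])[:,None]
def depth_pts(p,uv):
    uv=np.atleast_2d(uv); i=np.round(uv).astype(int); z=p['z_map'][i[:,1],i[:,0]]
    return p['c']+rays(p,uv)*z[:,None]
def region_pts(p,reg):
    v,u=np.nonzero(reg&(p['z_map']>0)); return depth_pts(p,np.c_[u,v])
def tri(p,uv,q,vw):
    A=np.zeros((3,3));b=np.zeros(3)
    for P,x in((p,uv),(q,vw)):
        r=rays(P,x)[0]; r/=np.linalg.norm(r); M=np.eye(3)-np.outer(r,r); A+=M; b+=M@P['c']
    return np.linalg.solve(A,b)
def save(p,f,crop=None,k=1):
    im=cv2.cvtColor(p['img'],cv2.COLOR_RGB2BGR)
    if crop: a,b,c,d=crop; im=im[b:d,a:c]
    cv2.imwrite(f,cv2.resize(im,None,fx=k,fy=k,interpolation=cv2.INTER_CUBIC))
E
python3 - <<'E'
from h import *
print({k:v for k,v in bot.sense().items() if k in('t','tcp_pos','ee_rot','finger_gap')})
S=shot('scene');T=shot('top');save(S,'pics/s0.png',k=1.5);save(T,'pics/t0.png',k=1.5)
for n in ['scraper','grip','stand','plate','edge','tray','dock','dock_floor','chip_a','brush','cassette','wax_block','bottle','jar','timer']:
  for p in (S,T):
    for d in eyes.pinpoint(n,p)[:6]:
        uv=np.clip(d['uv'],0,[511,383]); print(n,p['n'],np.round(d['uv']),round(d['confidence'],2),'depthpt',np.round(depth_pts(p,uv)[0],3))
E
```

```text
{'t': 0.0, 'tcp_pos': array([ 0.19766666, -0.51298981,  0.22687897]), 'ee_rot': array([-5.83480537e-04,  9.83139299e-01,  1.82857238e-01, -9.69094106e-05]), 'finger_gap': 0.09376400513262814}
scraper scene [160. 194.] 0.95 depthpt [ 0.386 -0.242  0.024]
scraper scene [158. 258.] 0.85 depthpt [ 0.559 -0.343  0.098]
scraper scene [116. 241.] 0.73 depthpt [ 0.438 -0.399  0.05 ]
scraper scene [255. 181.] 0.19 depthpt [ 0.53  -0.034  0.044]
scraper top [410. 240.] 0.92 depthpt [ 0.42  -0.364  0.106]
scraper top [342. 254.] 0.69 depthpt [ 0.391 -0.224  0.056]
scraper top [388. 198.] 0.64 depthpt [ 0.521 -0.348  0.041]
grip scene [157. 257.] 0.9 depthpt [ 0.558 -0.344  0.102]
grip scene [158. 173.] 0.71 depthpt [ 0.368 -0.22   0.084]
grip scene [114. 226.] 0.7 depthpt [ 0.425 -0.379  0.094]
grip scene [277. 182.] 0.49 depthpt [0.572 0.005 0.051]
grip scene [339. 113.] 0.17 depthpt [0.499 0.334 0.002]
grip top [394. 184.] 0.95 depthpt [ 0.548 -0.341  0.099]
grip top [340. 268.] 0.8 depthpt [ 0.362 -0.208  0.104]
grip top [116. 209.] 0.69 depthpt [0.511 0.331 0.001]
grip top [408. 243.] 0.68 
[... 1790 characters left out ...]
235 0.015]
wax_block top [149. 158.] 0.58 depthpt [0.637 0.244 0.017]
bottle scene [213. 309.] 0.77 depthpt [ 0.726 -0.317  0.102]
bottle scene [218. 270.] 0.42 depthpt [ 0.641 -0.248  0.004]
bottle top [365. 133.] 0.59 depthpt [ 0.679 -0.293  0.065]
jar scene [255. 179.] 0.69 depthpt [ 0.524 -0.03   0.043]
jar scene [390. 161.] 0.64 depthpt [0.725 0.282 0.046]
jar top [124. 129.] 0.82 depthpt [0.702 0.295 0.062]
jar top [343. 150.] 0.3 depthpt [ 0.65  -0.254  0.004]
timer scene [268. 117.] 0.83 depthpt [0.378 0.149 0.016]
timer scene [392. 162.] 0.64 depthpt [0.731 0.282 0.046]
timer scene [246. 179.] 0.23 depthpt [ 0.513 -0.05   0.049]
timer top [182. 258.] 0.59 depthpt [0.385 0.157 0.022]
```

View pics/s0.png

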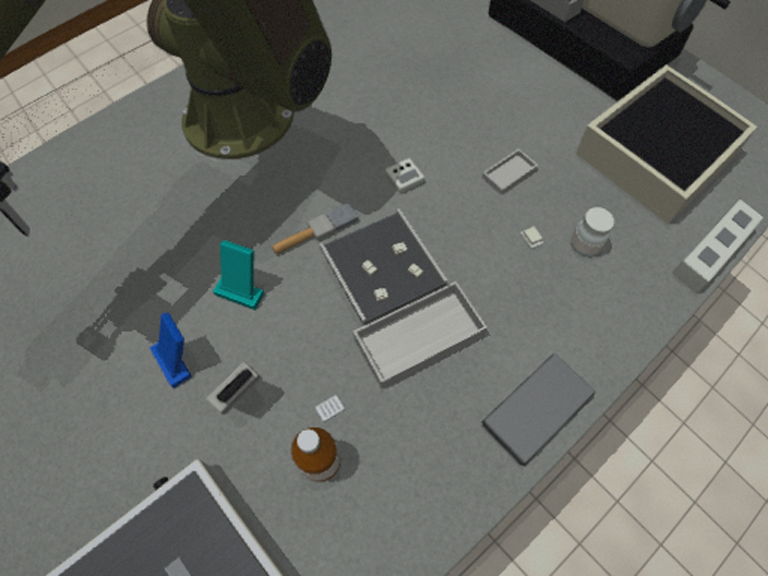

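View pics/t0.png

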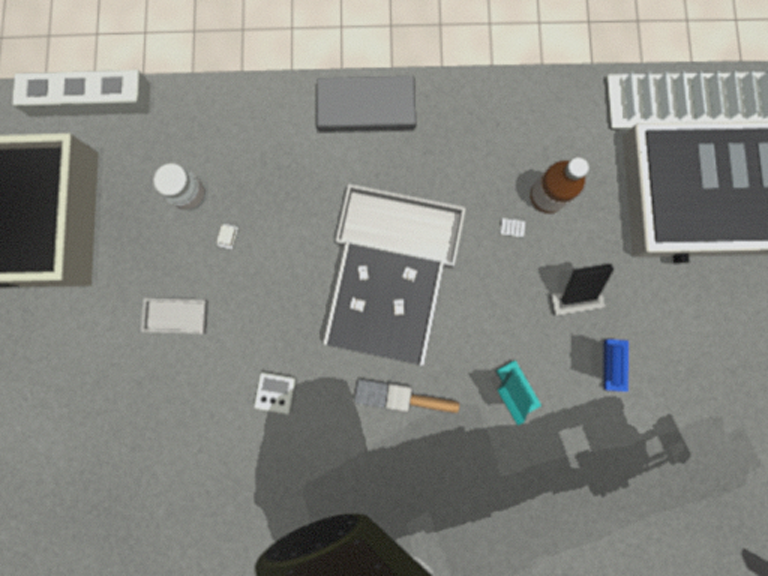

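Candidates for the scraper, in the 512-px pictures: the black-handled one with a steel foot at scene (156,257) / top (388,192), the blue one at scene (115,235) / top (410,242), and the turquoise one at scene (159,182) / top (345,261). I choose the black one. The stand with its four chips is around top (256,200), the dock is at top (116,210), and the tray is at top (267,150).

```bash
python3 - <<'E'
from h import *
S=shot('scene');T=shot('top')
a=cv2.cvtColor(S['img'],cv2.COLOR_RGB2BGR)[225:285,115:195];b=cv2.cvtColor(T['img'],cv2.COLOR_RGB2BGR)[165:225,350:430]
cv2.imwrite('pics/crop.png',cv2.resize(np.hstack([a,b]),None,fx=5,fy=5,interpolation=cv2.INTER_CUBIC))
def rect(P): 
    r=cv2.minAreaRect((P[:,:2]*1000).astype(np.float32)); return np.round(r[0],1),np.round(r[1],1),round(r[2],1)
for n in['scraper','stand','dock','tray','grip']:
  for p in(S,T):
    for d in eyes.outline_of(n,p)[:4]:
        P=region_pts(p,d['region']); z=P[:,2]
        print(n,p['n'],np.round(d['uv']),round(d['confidence'],2),len(P),'z',np.round(np.percentile(z,[2,50,98]),3),rect(P))
        if n=='scraper':
            for lo,hi in((.006,.024),(.03,.09),(.09,.13)):
                Q=P[(z>lo)&(z<hi)]
                if len(Q)>4: print('   ',lo,hi,len(Q),rect(Q),np.round(Q.mean(0),4))
E
```

```text
scraper scene [158. 184.] 0.95 959 z [0.003 0.048 0.103] (array([ 365.7, -232.6]), array([94.5, 66.5]), 27.4)
    0.006 0.024 279 (array([ 377.4, -243.6]), array([83.6, 36.5]), 30.4) [ 0.3852 -0.2456  0.0149]
    0.03 0.09 432 (array([ 370. , -228.8]), array([60.4, 36.4]), 33.0) [ 0.3721 -0.2278  0.0604]
    0.09 0.13 176 (array([ 359. , -209.7]), array([58.9, 20. ]), 29.0) [ 0.3612 -0.2108  0.0985]
scraper scene [111. 239.] 0.74 772 z [-0.003  0.037  0.104] (array([ 396.1, -394.3]), array([ 67.4, 114.7]), 88.3)
    0.006 0.024 261 (array([ 409.3, -407.5]), array([35.4, 86. ]), 87.3) [ 0.42   -0.4127  0.0152]
    0.03 0.09 257 (array([ 412. , -386.9]), array([40.7, 60. ]), 85.5) [ 0.419  -0.3914  0.06  ]
    0.09 0.13 162 (array([ 414.4, -370.7]), array([19.3, 57.1]), 86.0) [ 0.4181 -0.3702  0.0994]
scraper scene [156. 258.] 0.57 543 z [-0.001  0.016  0.104] (array([ 528.7, -344.5]), array([70.1, 89.6]), 15.3)
    0.006 0.024 294 (array([ 517.5, -349. ]), array([37.4, 84.2]), 8.9) [ 0.5198 -0.3511  0.014 ]
    0.03 0.09 21 (array([ 524.3, -352.4]), array([13.5, 62.5]), 29.2) [ 0.5286
[... 2525 characters left out ...]
0.104] (array([ 526.1, -347. ]), array([74.2, 85.2]), 6.1)
grip scene [112. 234.] 0.76 749 z [-0.002  0.042  0.104] (array([ 385.4, -393.6]), array([ 67.4, 135.1]), 87.5)
grip scene [158. 187.] 0.67 962 z [-0.001  0.046  0.103] (array([ 359.2, -236.5]), array([112.,  65.]), 24.9)
grip top [409. 244.] 0.92 547 z [0.004 0.018 0.106] (array([ 412.4, -391.7]), array([65.3, 80.7]), 88.7)
grip top [344. 262.] 0.75 757 z [-0.     0.047  0.105] (array([ 366.1, -235.9]), array([97.2, 70.8]), 35.6)
grip top [241. 182.] 0.67 55 z [0.049 0.055 0.059] (array([566. ,   8.8]), array([21.4, 15.8]), 10.3)
grip top [118. 208.] 0.25 887 z [0.001 0.005 0.018] (array([506.7, 328.7]), array([103.7,  53.7]), 87.2)
```

View pics/crop.png

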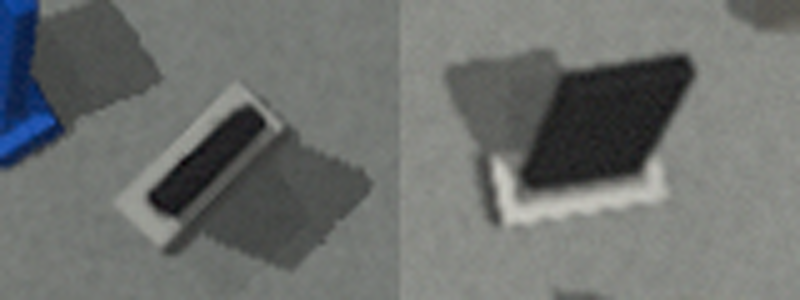

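The crop shows a bare steel foot with a black slab handle leaning to +x, so this is the right scraper (yaw about 8.5°, foot centre about (0.517, -0.349)). The moves only turn about z, so I will grip across the handle's vertical 60 mm faces with the tool pointing down. First I move above it.

```bash
python3 -m handwheel '[[1,[3.7,1.85,-0.3],-0.024],[1,[3.7,1.85,-0.3],-0.024],[1,[3.7,1.85,-0.3],-0.024],[1,[3.7,1.85,-0.3],-0.024],[1,[3.7,1.85,-0.3],-0.024],[1,[3.7,1.85,-0.3],-0.024],[1,[3.7,1.85,-0.3],-0.024],[1,[3.7,1.85,-0.3],-0.025],[1,[3.7,1.85,-0.3],-0.025],[1,[0,0,0],0]]'
python3 - <<'E'
from h import *
s=bot.sense();print(s['t'],s['tcp_pos'],s['ee_rot'])
W=shot('wrist');T=shot('top');S=shot('scene');save(W,'pics/w1.png',k=1.5)
def rect(P): 
    r=cv2.minAreaRect((P[:,:2]*1000).astype(np.float32)); return np.round(r[0],1),np.round(r[1],1),round(r[2],1)
for d in eyes.outline_of('scraper',W)[:3]:
    P=region_pts(W,d['region']); z=P[:,2]; print(d['uv'],d['confidence'],len(P))
    for lo,hi in((.006,.022),(.03,.09),(.095,.13)):
        Q=P[(z>lo)&(z<hi)]
        if len(Q)>4: print('   ',lo,hi,len(Q),rect(Q),np.round(Q.mean(0),4))
for n in('scraper','grip'):
  for p in(W,T,S):
    for d in eyes.pinpoint(n,p)[:3]: print(n,p['n'],np.round(d['uv'],1),round(d['confidence'],2),np.round(at_z(p,d['uv'],0 if n=='scraper' else .0794),3))
E
```

```text
t: 3.2
tcp_pos: [0.5339, -0.3439, 0.1994]
ee_rot: [-0.0, 0.997, 0.076, -0.0]
force: [-0.6, 0.1, -0.8]
finger_gap: 0.0938
grasp_force: 0.0
3.2 [ 0.53389414 -0.34391092  0.19942055] [-4.96965117e-04  9.97075372e-01  7.64227796e-02 -1.16206238e-04]
[176.7, 287.8] 0.92 663
    0.006 0.022 436 (array([ 363. , -256.8]), array([48.3, 26.7]), 26.4) [ 0.3637 -0.2628  0.0149]
    0.03 0.09 83 (array([ 357.8, -250.1]), array([19.2,  6.2]), 35.0) [ 0.3585 -0.2496  0.0347]
[258.9, 188.0] 0.83 2576
    0.006 0.022 737 (array([ 514.9, -349.1]), array([34.6, 85.2]), 4.8) [ 0.5084 -0.3498  0.0155]
    0.03 0.09 546 (array([ 530.6, -347.5]), array([27.9, 58. ]), 8.9) [ 0.5316 -0.3472  0.0633]
    0.095 0.13 1093 (array([ 554.5, -344. ]), array([16. , 59.7]), 8.0) [ 0.5557 -0.3434  0.1013]
[282.6, 276.1] 0.7 1957
    0.006 0.022 786 (array([ 410.4, -406.6]), array([35.1, 84.5]), 86.2) [ 0.4259 -0.4103  0.0147]
    0.03 0.09 630 (array([ 413.6, -386.4]), array([42. , 57.3]), 84.8) [ 0.4298 -0.3908  0.0613]
    0.095 0.13 297 (array([ 431.6, -370.9]), array([16.1, 22.7]), 86.9) [ 0.4338 -0.3702  0.1007]

[... 241 characters left out ...]
413.8 242.9] 0.51 [[ 0.41 -0.42  0.  ]]
scraper scene [254.3 184.9] 0.67 [[ 0.519 -0.028  0.   ]]
scraper scene [156.1 258.2] 0.64 [[ 0.516 -0.347  0.   ]]
scraper scene [159.6 196.6] 0.61 [[ 0.379 -0.243  0.   ]]
grip wrist [258.1 177.3] 0.87 [[ 0.548 -0.344  0.079]]
grip wrist [267.1 303.6] 0.67 [[ 0.406 -0.377  0.079]]
grip wrist [249.4  23.6] 0.29 [[ 0.682 -0.316  0.079]]
grip top [393.9 185.3] 0.8 [[ 0.547 -0.348  0.079]]
grip top [341.3 268.9] 0.67 [[ 0.359 -0.216  0.079]]
grip top [408.3 242.8] 0.58 [[ 0.414 -0.372  0.079]]
grip scene [159.8 257. ] 0.78 [[ 0.553 -0.339  0.079]]
grip scene [161.9 173.7] 0.75 [[ 0.374 -0.211  0.079]]
grip scene [113.8 223.4] 0.5 [[ 0.412 -0.377  0.079]]
```

View pics/w1.png

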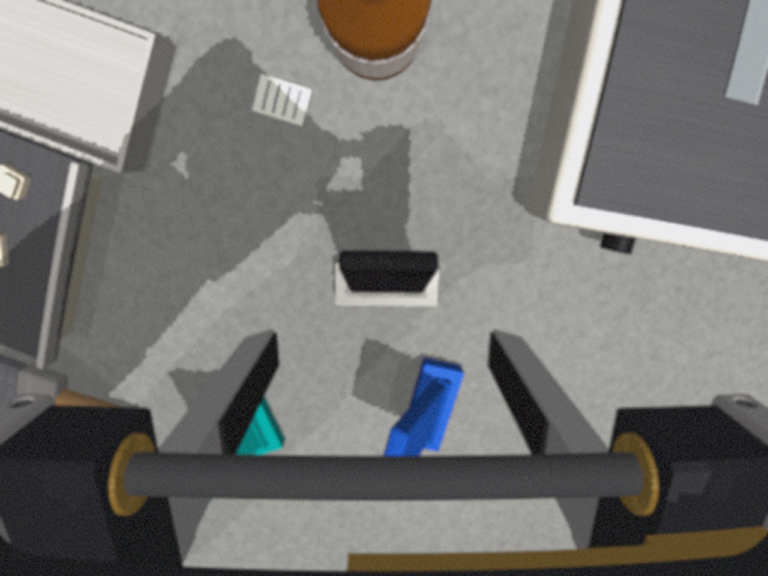

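The wrist view shows the black handle centred between the fingers at (387,270) in the enlarged picture, with the turquoise and blue ones behind the fingers. All three cameras put the foot at (0.516, -0.348), and the tool is at the handle's yaw. Descending and gripping low on the handle.

```bash
python3 -m handwheel '[[1,[0,-0.1,-4],0],[1,[0,0,-4],0],[1,[0,0,-4],0],[1,[0,0,-2.1],0],[1,[0,0,0],0],[-1,[0,0,0],0],[-1,[0,0,0],0],[-1,[0,0,0],0],[-1,[0,0,0],0],[-1,[0,0,0],0]]'
```

```text
t: 4.7
tcp_pos: [0.531, -0.3477, 0.0602]
ee_rot: [0.0, 0.997, 0.075, 0.0]
force: [0.0, -0.1, 4.4]
finger_gap: 0.0597
grasp_force: 30.0
```

```bash
python3 - <<'E'
from h import *
T=shot('top')
def rect(P): 
    r=cv2.minAreaRect((P[:,:2]*1000).astype(np.float32)); return np.round(r[0],1),np.round(r[1],1),round(r[2],1)
# plate & tray points from the stand region by height
d=eyes.outline_of('stand',T)[0]; P=region_pts(T,d['region']); z=P[:,2]
for lo,hi in((-.001,.012),(.026,.04),(.041,.049),(.041,.06)):
    Q=P[(z>lo)&(z<hi)]; print(lo,hi,len(Q),rect(Q))
print('plate',[(np.round(at_z(T,x['uv'],.045)[0],3),x['confidence']) for x in eyes.pinpoint('plate',T)[:2]],'edge',[(np.round(at_z(T,x['uv'],.045)[0],3),x['confidence']) for x in eyes.pinpoint('edge',T)[:2]],'tray',[(np.round(at_z(T,x['uv'],.004)[0],3),x['confidence']) for x in eyes.pinpoint('tray',T)[:2]])
v,u=np.nonzero((T['img'].min(2)>130)&d['region']); Q=depth_pts(T,np.c_[u,v]); m=(Q[:,2]>.048)&(Q[:,2]<.075); 
M=np.zeros((384,512),np.uint8); M[v[m],u[m]]=1; n,l,st,c=cv2.connectedComponentsWithStats(M)
for i in range(1,n):
    if st[i,4]>12: print('bright',c[i].round(1),st[i,4],at_z(T,c[i],.055).round(3))
E
```

```text
-0.001 0.012 2505 (array([570.5, -37.2]), array([192.6, 281.1]), 76.9)
0.026 0.04 382 (array([649.1, -55.2]), array([200.3, 100.7]), 76.9)
0.041 0.049 4042 (array([517.7, -25.1]), array([150.3, 170.4]), 77.0)
0.041 0.06 4396 (array([517.8, -25.1]), array([162.1, 170.5]), 77.1)
plate [(array([ 0.535, -0.025,  0.045]), 0.88), (array([ 0.687, -0.305,  0.045]), 0.52)] edge [(array([ 0.595, -0.047,  0.045]), 0.83), (array([ 0.515, -0.346,  0.045]), 0.52)] tray [(array([ 0.648, -0.05 ,  0.004]), 0.83)]
bright [224.2 194.9] 173 [[0.535 0.05  0.055]]
bright [288.2 204.9] 147 [[ 0.508 -0.102  0.055]]
```

Gripped: gap 59.7 mm, 30 N. The stand's origin is at (0.532, -0.0285) with yaw -13°. The measured tray centre matches that frame, and the plate measures 150×170 mm as stated. Lifting and carrying.

```bash
python3 -m handwheel '[[-1,[0,0,1],0],[-1,[0,0,2],0],[-1,[0,0,3],0],[-1,[0,0,3],0],[-1,[-0.3,1.5,3],-0.02],[-1,[-0.5,2.5,1],-0.03],[-1,[-0.6,3,0],-0.04],[-1,[-0.6,3,0],-0.04],[-1,[-0.6,3,0],-0.04],[-1,[-0.6,3,0],-0.04]]'
python3 -m handwheel '[[-1,[-0.6,3,0],-0.04],[-1,[-0.6,3,0],-0.04],[-1,[-0.6,3,0],-0.04],[-1,[-0.6,3,0],-0.035],[-1,[-0.5,1.5,0],-0.03],[-1,[-0.3,0.5,0],-0.02],[-1,[-0.3,0,0],0],[-1,[-0.1,0,0],0],[-1,[0,0,0],0],[-1,[0,0,0],0]]'
cat > meas.py <<'E'
from h import *
import sys
s=bot.sense(); tcp=np.array(s['tcp_pos']); q=s['ee_rot']; Rt=Ro.from_quat([q[1],q[2],q[3],q[0]]).as_matrix()
print('t',s['t'],'tcp',tcp.round(4),'yaw',np.degrees(np.arctan2(Rt[1,0],Rt[0,0])).round(1),'F',np.round(s['force'],1),s['finger_gap'])
# model silhouette points in scraper frame: foot box bottom/top
from scipy.optimize import least_squares
from scipy.spatial import cKDTree
def model():
    g=lambda a,n:np.linspace(-a,a,n); X=[]
    for x in g(18,13):
        for y in g(42,29): X.append((x,y,16))
    for z in g(8,6):
        for y in g(42,29): X+=[(18,y,z+8),(-18,y,z+8)]
        for x in g(18,13): X+=[(x,42,z+8),(x,-42,z+8)]
    c,sn=np.cos(np.radians(25)),np.sin(np.radians(25))
    for l in np.linspace(0,96,33):
        for y in g(30,21):
            for t in(-7,7): X.append((l*sn+t*c,y,16+l*c-t*sn))
        for t in g(7,5): X+=[(l*sn+t*c,30,16+l*c-t*sn),(l*sn+t*c,-30,16+l*c-t*sn)]
    for t in g(7,5):
        for y in g(30,21): X.append((96*sn+t*c,y,16+96*c-t*sn))
    return np.array(X)/1000
M=cKDTree(model())
def fit(cams,guess,yaw):
    P=[]
    for n in cams:
        p=shot(n); v,u=np.mgrid[0:384,0:512]; uv=np.c_[u.ravel(),v.ravel()]; k=p['z_map'].ravel()>0
        Q=depth_pts(p,uv[k]); L=(Q-guess)@Ro.from_euler('z',yaw,degrees=True).as_matrix()
        m=(L[:,0]>-.05)&(L[:,0]<.08)&(abs(L[:,1])<.055)&(L[:,2]>.009)&(L[:,2]<.12)
        # not the gripper: keep points below fingertip height or near the handle slab
        m&=(L[:,2]<(tcp[2]-.03-guess[2]))|(abs(L[:,1])<.027)&(L[:,0]-.466*(L[:,2]-.016)>-.02)&(L[:,0]-.466*(L[:,2]-.016)<.02)
        P.append(Q[m]); print(n,m.sum())
    P=np.vstack(P); f=lambda x:M.query((P-guess-x[:3])@Ro.from_euler('ZYX',[np.radians(yaw)+x[3],x[4],x[5]]).as_matrix())[0]
    r=least_squares(f,np.zeros(6),loss='soft_l1',f_scale=.003,x_scale=[.01,.01,.01,.1,.1,.1])
    print('origin',(guess+r.x[:3]).round(4),'yaw',round(yaw+np.degrees(r.x[3]),1),'pitch',np.degrees(r.x[4]).round(1),'roll',np.degrees(r.x[5]).round(1),'med err',np.median(f(r.x)).round(4))
if __name__=='__main__':
    yaw=float(sys.argv[1]); c,sn=np.cos(np.radians(yaw)),np.sin(np.radians(yaw))
    fit(['top','scene','wrist'],tcp-[.015*c,.015*sn,.0595],yaw)
E
python3 meas.py -13
python3 -c "
from h import *
p=shot('scene');save(p,'pics/s2.png',(130,60,380,250),3)"
```

```text
t: 5.95
tcp_pos: [0.4981, -0.1865, 0.1896]
ee_rot: [-0.0, 1.0, -0.031, -0.0]
force: [-0.0, -0.2, -5.0]
finger_gap: 0.0595
grasp_force: 30.0
t: 6.95
tcp_pos: [0.4629, -0.0483, 0.1894]
ee_rot: [0.0, 0.991, -0.133, -0.0]
force: [0.5, -0.5, -4.2]
finger_gap: 0.0596
grasp_force: 30.0
t 6.95 tcp [ 0.4629 -0.0483  0.1894] yaw -15.2 F [ 0.5 -0.5 -4.2] 0.05964234099298572
top 0
scene 489
wrist 5292
origin [ 0.4494 -0.0437  0.1279] yaw -15.3 pitch -0.5 roll -0.2 med err 0.0014
```

View pics/s2.png

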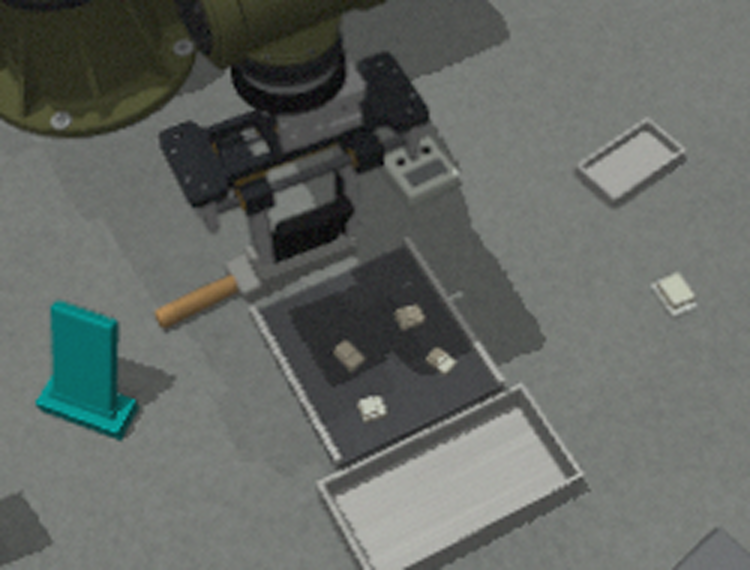

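The scene crop shows the scraper level in the gripper (pitch -0.5°, roll -0.2°) above the plate's near end, with four chips on the plate and the tray empty. Aligning and lowering to just above the plate.

```bash
python3 -m handwheel '[[-1,[0.3,0.1,0],0.02],[-1,[0.3,0.07,0],0.02],[-1,[0,0,-2.5],0],[-1,[0,0,-2.5],0],[-1,[0,0,-1.8],0],[-1,[0,0,-0.8],0],[-1,[0,0,-0.2],0],[-1,[0,0,0],0],[-1,[0,0,0],0],[-1,[0,0,0],0]]'
python3 meas.py -13
```

```text
t: 8.15
tcp_pos: [0.4691, -0.0461, 0.1122]
ee_rot: [0.0, 0.994, -0.112, 0.001]
force: [0.1, 0.1, -3.4]
finger_gap: 0.0598
grasp_force: 30.0
t 8.15 tcp [ 0.4691 -0.0461  0.1122] yaw -12.9 F [ 0.1  0.1 -3.4] 0.05982974033091309
top 0
scene 373
wrist 5274
origin [ 0.4554 -0.0428  0.0503] yaw -13.4 pitch -0.5 roll -0.1 med err 0.0014
```

```bash
python3 -m handwheel '[[-1,[0,0,-0.2],0],[-1,[0,0,-0.1],0],[-1,[0,0,-0.1],0],[-1,[0,0,0],0],[-1,[0,0,0],0],[-1,[0,0,-0.05],0],[-1,[0,0,-0.05],0],[-1,[0,0,0],0],[-1,[0,0,0],0],[-1,[0,0,0],0]]'
```

```text
t: 9.3
tcp_pos: [0.4688, -0.046, 0.1065]
ee_rot: [0.0, 0.994, -0.112, 0.0]
force: [0.8, 0.8, -4.3]
finger_gap: 0.06
grasp_force: 30.0
```

```bash
python3 -m handwheel '[[-1,[0,0,-0.05],0],[-1,[0,0,-0.05],0],[-1,[0,0,-0.05],0],[-1,[0,0,0],0],[-1,[0,0,0],0],[-1,[0,0,0],0],[-1,[0,0,0],0],[-1,[0,0,0],0],[-1,[0,0,0],0],[-1,[0,0,0],0]]'
```

```text
t: 10.3
tcp_pos: [0.4689, -0.046, 0.1051]
ee_rot: [0.0, 0.994, -0.112, 0.0]
force: [-1.6, 0.3, 5.0]
finger_gap: 0.0596
grasp_force: 30.0
```

Contact with the plate at about 9 N. Wiping pass 1 (right half).

```bash
python3 -m handwheel '[[-1,[0.4,-0.09,0],0],[-1,[0.8,-0.185,0],0],[-1,[0.8,-0.185,0],0],[-1,[0.8,-0.185,0],0],[-1,[0.8,-0.185,0],0],[-1,[0.8,-0.185,0],0],[-1,[0.8,-0.185,0],0],[-1,[0.8,-0.185,0],0],[-1,[0.8,-0.185,0],0],[-1,[0.8,-0.185,0],0]]'
python3 meas.py -13
```

```text
t: 11.3
tcp_pos: [0.5445, -0.0634, 0.1051]
ee_rot: [-0.0, 0.994, -0.112, -0.001]
force: [-8.2, 1.5, 9.8]
finger_gap: 0.0598
grasp_force: 30.0
t 11.3 tcp [ 0.5445 -0.0634  0.1051] yaw -12.9 F [-8.2  1.5  9.8] 0.05976941074971081
top 0
scene 406
wrist 5967
origin [ 0.5381 -0.0625  0.0416] yaw -12.1 pitch -3.7 roll -0.1 med err 0.0017
```

```bash
python3 -m handwheel '[[-1,[0.8,-0.185,0.02],0],[-1,[0.8,-0.185,0.02],0],[-1,[0.8,-0.185,0],0],[-1,[0.8,-0.185,0],0],[-1,[0.8,-0.185,0],0],[-1,[0.8,-0.185,0],0],[-1,[0.4,-0.09,0],0],[-1,[0,0,0],0],[-1,[0,0,0],0],[-1,[0,0,0],0]]'
python3 meas.py -13; python3 -c "
from h import *
p=shot('scene');save(p,'pics/s3.png',(180,120,380,260),3.5)"
```

```text
t: 12.45
tcp_pos: [0.5965, -0.0755, 0.1051]
ee_rot: [-0.0, 0.994, -0.112, -0.0]
force: [0.0, -0.4, -4.0]
finger_gap: 0.06
grasp_force: 30.0
t 12.45 tcp [ 0.5965 -0.0755  0.1051] yaw -12.9 F [ 0.  -0.4 -4. ] 0.059960869515615675
top 0
scene 360
wrist 5308
origin [ 0.5809 -0.0719  0.0442] yaw -13.4 pitch 0.8 roll -0.3 med err 0.0014
```

View pics/s3.png

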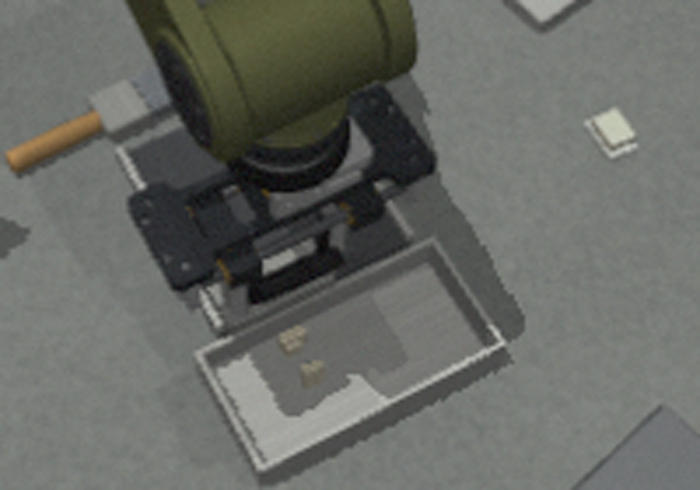

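Both right-hand chips are in the tray (crop pixels (292,338) and (312,372)). Lifting, going back and lowering for pass 2 (left half).

```bash
python3 -m handwheel '[[-1,[0,0,1.5],0],[-1,[0,0,3.5],0],[-1,[-1.5,1.2,0],0],[-1,[-2.6,2.1,0],0],[-1,[-2.9,2.3,0],0],[-1,[-2.6,2.1,0],0],[-1,[-1.56,1.28,0],0],[-1,[0,0,-2],0],[-1,[0,0,-2],0],[-1,[0,0,-0.6],0]]'
python3 -m handwheel '[[-1,[0,0,-0.2],0],[-1,[0,0,0],0],[-1,[0,0,-0.1],0],[-1,[0,0,-0.05],0],[-1,[0,0,-0.05],0],[-1,[0,0,0],0],[-1,[0,0,0],0],[-1,[0,0,0],0],[-1,[0,0,0],0],[-1,[0,0,0],0]]'
python3 meas.py -13
```

```text
t: 13.65
tcp_pos: [0.4847, 0.0144, 0.1089]
ee_rot: [0.0, 0.994, -0.112, -0.001]
force: [-0.5, 1.2, -4.7]
finger_gap: 0.0597
grasp_force: 30.0
t: 14.65
tcp_pos: [0.4851, 0.0142, 0.1053]
ee_rot: [0.0, 0.994, -0.112, -0.0]
force: [-0.5, -0.1, -4.3]
finger_gap: 0.0597
grasp_force: 30.0
t 14.65 tcp [0.4851 0.0142 0.1053] yaw -12.9 F [-0.5 -0.1 -4.3] 0.05967687997218816
top 5
scene 360
wrist 5654
origin [0.4747 0.0174 0.0427] yaw -17.6 pitch -1.4 roll -1.4 med err 0.0016
```

```bash
python3 -m handwheel '[[-1,[0,0,-0.05],0],[-1,[0,0,-0.05],0],[-1,[0,0,0],0],[-1,[0,0,0],0],[-1,[0,0,0],0],[-1,[0,0,0],0],[-1,[0,0,0],0],[-1,[0,0,0],0],[-1,[0,0,0],0],[-1,[0,0,0],0]]'
```

```text
t: 15.8
tcp_pos: [0.4853, 0.0142, 0.105]
ee_rot: [0.0, 0.994, -0.112, 0.0]
force: [-3.6, -1.2, 5.2]
finger_gap: 0.0597
grasp_force: 30.0
```

Contact again. Wiping the left half.

```bash
python3 -m handwheel '[[-1,[0.4,-0.09,0],0],[-1,[0.8,-0.185,0],0],[-1,[0.8,-0.185,0],0],[-1,[0.8,-0.185,0],0],[-1,[0.8,-0.185,0],0],[-1,[0.8,-0.185,0],0],[-1,[0.8,-0.185,0],0],[-1,[0.8,-0.185,0],0],[-1,[0.8,-0.185,0],0],[-1,[0.8,-0.185,0],0]]'
python3 -m handwheel '[[-1,[0.8,-0.185,0.02],0],[-1,[0.8,-0.185,0.01],0],[-1,[0.8,-0.185,0],0],[-1,[0.8,-0.185,0],0],[-1,[0.8,-0.185,0],0],[-1,[0.8,-0.185,0],0],[-1,[0.6,-0.14,0],0],[-1,[0,0,0],0],[-1,[0,0,0],0],[-1,[0,0,0],0]]'
python3 -c "
from h import *
p=shot('scene');save(p,'pics/s4.png',(180,120,380,260),3.5)"
```

```text
t: 16.8
tcp_pos: [0.5611, -0.0032, 0.105]
ee_rot: [-0.0, 0.994, -0.112, -0.0]
force: [-7.5, 1.7, 6.4]
finger_gap: 0.0595
grasp_force: 30.0
t: 17.8
tcp_pos: [0.6153, -0.0159, 0.1047]
ee_rot: [0.0, 0.994, -0.112, 0.001]
force: [1.6, 0.1, -0.4]
finger_gap: 0.0596
grasp_force: 30.0
```

View pics/s4.png

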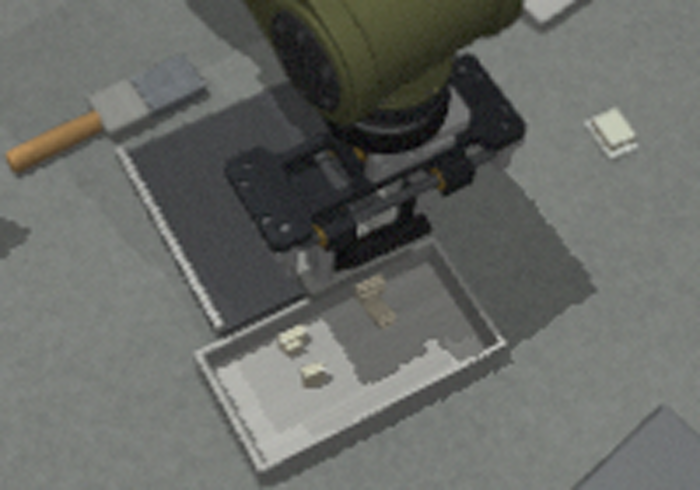

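All four chips lie in the tray; the second pair is at crop pixels (369,290) and (381,316). Lifting and carrying to just short of the dock to measure it.

```bash
python3 -m handwheel '[[-1,[0,0,1],0],[-1,[0,0,3],0],[-1,[-0.5,1,4],0],[-1,[-1,2,2],0.02],[-1,[-1.7,3.2,0],0.03],[-1,[-2,3.8,0],0.03],[-1,[-2,3.8,0],0.03],[-1,[-2,3.8,0],0.03],[-1,[-2,3.8,0],0.02],[-1,[-2,3.8,0],0.015]]'
python3 -m handwheel '[[-1,[-2,3.8,0],0],[-1,[-1.7,2.8,0],0],[-1,[-1,1.8,0],0],[-1,[-0.6,0.8,0],0],[-1,[0,0,0],0],[-1,[0,0,0],0],[-1,[0,0,0],0],[-1,[0,0,0],0],[-1,[0,0,0],0],[-1,[0,0,0],0]]'
cat > dock.py <<'E'
from h import *
W=shot('wrist');T=shot('top');S=shot('scene');save(W,'pics/w2.png',k=1.5)
def rect(P): 
    r=cv2.minAreaRect((P[:,:2]*1000).astype(np.float32)); return np.round(r[0],1),np.round(r[1],1),round(r[2],1)
for p in(W,T,S):
    h=[]
    for d in eyes.outline_of('dock',p)[:3]:
        P=region_pts(p,d['region']); z=P[:,2]; print(p['n'],np.round(d['uv']),round(d['confidence'],2),len(P),np.round(np.percentile(z,[2,50,98]),3),'all',rect(P))
        for lo,hi in((.0115,.022),(.002,.0065)):
            Q=P[(z>lo)&(z<hi)]
            if len(Q)>20: print('   ',lo,hi,len(Q),rect(Q),Q.mean(0).round(4))
        cn=cv2.findContours(d['region'].astype(np.uint8),0,1)[0]; c=max(cn,key=cv2.contourArea)[:,0,:]
        print('    contour at z=.016',rect(at_z(p,c,.016)))
    for d in eyes.pinpoint('dock_floor',p)[:2]: print('   floor',np.round(d['uv'],1),round(d['confidence'],2),at_z(p,d['uv'],.004).round(4))
v,u=np.nonzero(T['img'].min(2)>0); 
E
python3 dock.py; python3 meas.py -2.7
```

```text
t: 18.85
tcp_pos: [0.4816, 0.2374, 0.205]
ee_rot: [0.0, 1.0, -0.025, -0.0]
force: [1.0, 0.1, -4.7]
finger_gap: 0.0598
grasp_force: 30.0
t: 19.85
tcp_pos: [0.4303, 0.3279, 0.2046]
ee_rot: [0.0, 1.0, -0.025, -0.0]
force: [-0.1, -0.1, -3.4]
finger_gap: 0.0599
grasp_force: 30.0
wrist [255. 112.] 0.79 4533 [-0.     0.003  0.016] all (array([505.3, 329.8]), array([111.9,  59.1]), 89.0)
    0.0115 0.022 888 (array([504.9, 329.3]), array([104.8,  55.3]), 87.3) [0.5049 0.3297 0.0144]
    0.002 0.0065 2541 (array([504.9, 329.4]), array([97.1, 47.8]), 87.1) [0.5043 0.3298 0.0029]
    contour at z=.016 (array([505.3, 329.6]), array([105.7,  56.7]), 88.0)
   floor [249.4 109.1] 0.75 [[0.5081 0.3309 0.004 ]]
top [117. 207.] 0.85 922 [0.001 0.005 0.018] all (array([507.6, 328.6]), array([103.4,  58.3]), 87.3)
    0.0115 0.022 223 (array([506.6, 328.7]), array([103.4,  53.6]), 87.2) [0.5071 0.3288 0.0157]
    0.002 0.0065 555 (array([507.9, 327.2]), array([100.4,  56.2]), 88.9) [0.5065 0.3301 0.0042]
    contour at z=.016 (array([506.6, 325.9]), array([108.2,  57.2]), 87.2)
   floor [283.4 148. ] 0.64 [[ 0.6597 -0.0996  0.004 ]]
scene [341. 113.] 0.69 613 [-0.003  0.003  0.016] all (array([501.3, 336.7]), array([124.4,  68.5]), 89.8)
    0.0115 0.022 124 (array([505.1, 328.4]), array([106.7,  58.6]), 88.2) [0.5056 0.328  0.0137]
    0.002 0.0065 169 (array([504., 328.]), array([104.9,  62.5]), 87.3) [0.5056 0.3282 0.0036]
    contour at z=.016 (array([508.5, 323.4]), array([118.8,  65.5]), 88.9)
   floor [337.4 110.2] 0.59 [[0.4906 0.3357 0.004 ]]
t 20.3 tcp [0.4301 0.3282 0.2046] yaw -2.9 F [ 0.3 -0.6 -3.6] 0.05974628215863261
top 211
scene 347
wrist 5286
origin [0.4139 0.3287 0.1437] yaw -3.4 pitch 1.2 roll -0.4 med err 0.0015
```

View pics/w2.png

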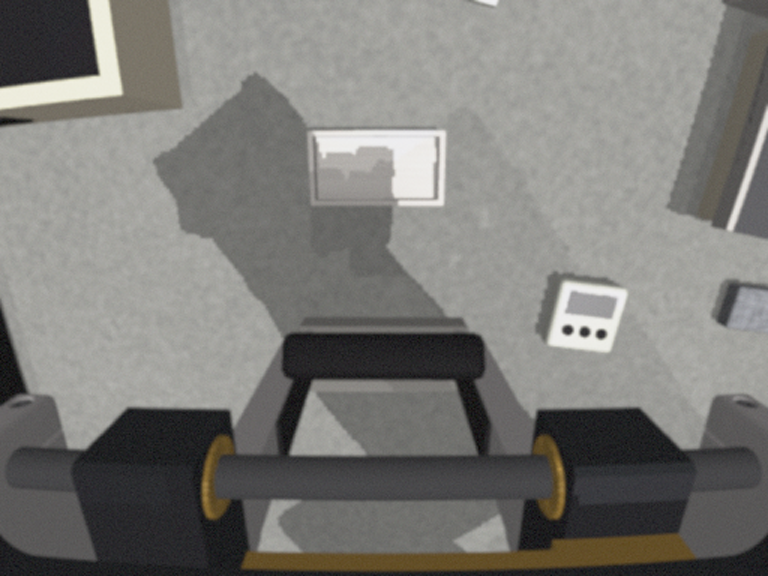

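The wrist view shows the empty dock ahead at (377,167) in the enlarged picture, with the timer well to the side. The dock centre is (0.5055, 0.329) at yaw -3°, which matches the scraper's. Moving over it and down to just above its rim.

```bash
python3 -m handwheel '[[-1,[2,0,0],0],[-1,[3,0.05,0],0],[-1,[3,0,0],0],[-1,[1.15,0,-1.5],0],[-1,[0,0,-4],0],[-1,[0,0,-4],0],[-1,[0,0,-2],0],[-1,[0,0,0],0],[-1,[0,0,0],0],[-1,[0,0,0],0]]'
python3 meas.py -3; python3 -c "
from h import *
p=shot('scene');save(p,'pics/s5.png',(290,70,390,150),7)"
```

```text
t: 21.45
tcp_pos: [0.5224, 0.3292, 0.0916]
ee_rot: [-0.001, 1.0, -0.025, 0.001]
force: [-0.6, -0.3, -4.4]
finger_gap: 0.0597
grasp_force: 30.0
t 21.45 tcp [0.5224 0.3292 0.0916] yaw -2.9 F [-0.6 -0.3 -4.4] 0.059710888754358496
top 206
scene 242
wrist 5267
origin [0.5058 0.33   0.0304] yaw -3.1 pitch 1.2 roll 0.0 med err 0.0015
```

View pics/s5.png

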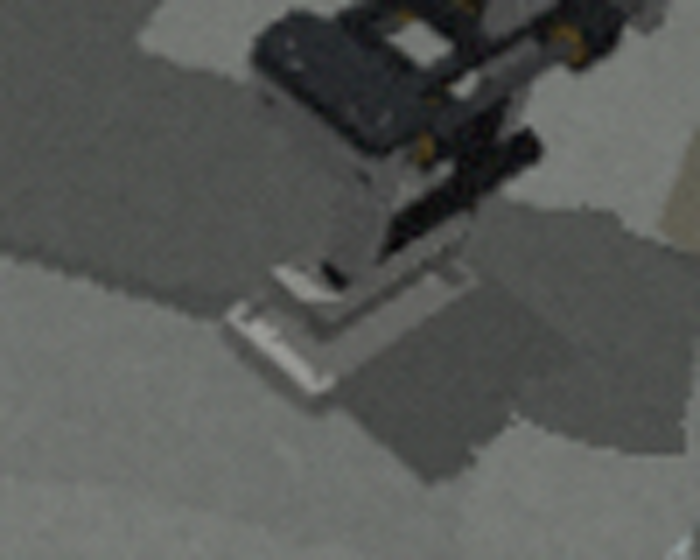

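The crop shows the foot hovering over the dock near (330,290), and the fit puts it within 1 mm of the dock centre. Lowering slowly.

```bash
python3 -m handwheel '[[-1,[0,-0.05,-0.6],0],[-1,[0,0,-0.6],0],[-1,[0,0,-0.6],0],[-1,[0,0,-0.4],0],[-1,[0,0,-0.2],0],[-1,[0,0,-0.1],0],[-1,[0,0,0],0],[-1,[0,0,0],0],[-1,[0,0,0],0],[-1,[0,0,0],0]]'
```

```text
t: 22.65
tcp_pos: [0.5217, 0.3282, 0.0648]
ee_rot: [-0.0, 1.0, -0.025, 0.0]
force: [0.4, 0.4, -4.1]
finger_gap: 0.0593
grasp_force: 30.0
```

```bash
python3 -m handwheel '[[-1,[0,0,-0.05],0],[-1,[0,0,-0.05],0],[-1,[0,0,0],0],[-1,[0,0,0],0],[-1,[0,0,0],0],[-1,[0,0,0],0],[-1,[0,0,0],0],[-1,[0,0,0],0],[-1,[0,0,0],0],[-1,[0,0,0],0]]'
```

```text
t: 23.65
tcp_pos: [0.5218, 0.3282, 0.064]
ee_rot: [-0.0, 1.0, -0.025, 0.0]
force: [-2.4, -1.8, 5.4]
finger_gap: 0.0596
grasp_force: 30.0
```

Seated on the dock floor. Releasing and retreating straight up.

```bash
python3 -m handwheel '[[1,[0,0,0],0],[1,[0,0,0],0],[1,[0,0,0],0],[1,[0,0,0],0],[1,[0,0,0],0],[1,[0,0,1],0],[1,[0,0,3],0],[1,[0,0,4],0],[1,[0,0,4],0],[1,[0,0,2],0]]'
python3 -m handwheel '[[1,[-2,0,1],0],[1,[-4,0,0],0],[1,[-4,0,0],0],[1,[-2,0,0],0],[1,[0,0,0],0],[1,[0,0,0],0],[1,[0,0,0],0],[1,[0,0,0],0],[1,[0,0,0],0],[1,[0,0,0],0]]'
python3 - <<'E'
import meas
from h import *
meas.fit(['wrist','top','scene'],np.array([.5057,.3295,.004]),-3.)
p=shot('top');q=shot('scene')
import cv2
a=cv2.cvtColor(p['img'],cv2.COLOR_RGB2BGR)[110:260,90:330]; b=cv2.cvtColor(q['img'],cv2.COLOR_RGB2BGR)[80:280,180:400]
a=cv2.resize(a,(390,244),interpolation=cv2.INTER_CUBIC); b=cv2.resize(b,(390,355),interpolation=cv2.INTER_CUBIC)
cv2.imwrite('pics/fin.png',np.vstack([a,b]))
o=np.array([.5324,-.0285]);c,s=np.cos(np.radians(-13)),np.sin(np.radians(-13))
for d in eyes.outline_of('chip_a',p)[:7]:
    P=region_pts(p,d['region']).mean(0); r=P[:2]-o; print(np.round(d['uv']),round(d['confidence'],2),P.round(3),'in tray frame',(r@[c,s]-.12).round(3),(r@[-s,c]).round(3),(P[2]-.004).round(3))
E
```

```text
t: 24.65
tcp_pos: [0.5223, 0.3286, 0.2084]
ee_rot: [-0.001, 1.0, -0.025, 0.002]
force: [0.1, -0.5, -0.3]
finger_gap: 0.0938
grasp_force: 0.0
t: 25.65
tcp_pos: [0.4019, 0.3281, 0.2134]
ee_rot: [0.0, 1.0, -0.025, -0.0]
force: [-0.3, 0.1, 0.3]
finger_gap: 0.0939
grasp_force: 0.0
t 25.65 tcp [0.4019 0.3281 0.2134] yaw -2.9 F [-0.3  0.1  0.3] 0.09394010802429
wrist 6194
top 1021
scene 417
origin [0.5037 0.329  0.0025] yaw -2.8 pitch 1.0 roll -0.1 med err 0.0015
[250. 158.] 0.63 [ 0.637 -0.013  0.017] in tray frame -0.022 0.039 0.013
[276. 166.] 0.6 [ 0.609 -0.076  0.019] in tray frame -0.035 -0.029 0.015
[120. 216.] 0.43 [0.496 0.323 0.011] in tray frame -0.234 0.334 0.007
```

View pics/fin.png

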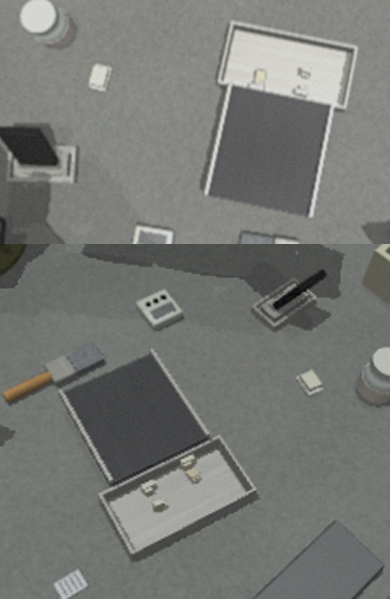

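```bash
python3 - <<'E'
from h import *
o=np.array([.5324,-.0285]);c,s=np.cos(np.radians(-13)),np.sin(np.radians(-13))
for n in('scene','top'):
    p=shot(n); v,u=np.nonzero(p['z_map']>0); P=depth_pts(p,np.c_[u,v]); r=P[:,:2]-o; x=r@[c,s]-.12; y=r@[-s,c]; z=P[:,2]-.004
    m=(abs(x)<.044)&(abs(y)<.092)&(z>.006)&(z<.06); M=np.zeros((384,512),np.uint8); M[v[m],u[m]]=1
    k,l,st,_=cv2.connectedComponentsWithStats(M); L=l[v,u]
    for i in range(1,k):
        if st[i,4]>8: q=(L==i); print(n,st[i,4],x[q].mean().round(3),y[q].mean().round(3),'zmax',np.percentile(z[q],95).round(3),x[q].min().round(3),x[q].max().round(3))
E
```

```text
scene 87 -0.03 0.038 zmax 0.021 -0.044 -0.012
scene 45 -0.033 -0.031 zmax 0.017 -0.04 -0.026
scene 36 -0.001 -0.031 zmax 0.024 -0.01 0.002
top 34 -0.004 -0.029 zmax 0.025 -0.01 0.003
top 75 -0.029 0.038 zmax 0.023 -0.044 -0.013
top 41 -0.034 -0.029 zmax 0.02 -0.04 -0.026
```

All chips are low and inside the tray walls. The scraper stands within 2 mm of the dock centre, tilted about 1°.

```bash
python3 -c "
from cell import hand_in
print(hand_in())"
```

```text
the job is handed in; nothing more can be done
None
```

Job handed in at about 26 s: all four chips are in the catch tray, and the scraper stands released in its dock, foot down, about 2 mm off centre and 1° off upright; `hand_in()` returned no verdict.

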